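# Snap the food box lid shut

### The arm

A 6-joint arm with a two-finger parallel gripper is mounted at the origin on a cart in front of the work surface, level with it; the furniture and walls round the work are solid. World frame = base frame: x ahead of the robot, y to its left, z up, the work surface at z = 0. Lengths are in m, angles in rad, forces in N, time in s.
With the tool pointing down it reaches from about 0.35 to 0.85 m from the base axis. Payload 8.1 kg.
Tool frame: the origin (TCP) lies at the centre of the arm's flange, where the gripper is bolted on; the fingertips stand 173 mm ahead of it and the grasp point (between the pads) lies 155 mm ahead of it (env.grasp_offset is the distance from the TCP to the grasp point, in m); z points along the fingers, y is the line along which they close (so a half turn about z gives the same grasp; the last joint's range is limited). The gripper opens to 85 mm and grips with 20 to 120 N. Pads are 22 mm wide; open, the fingers measure 114 mm over their backs; the gripper's body (76 mm by 85 mm) begins 54 mm behind the grasp point. The pads swing forward as they close: fully open they stand 13 mm farther back than shut.
Start: joints at [1.115, 0.13, 1.488, -0, 1.523, -0.085], TCP at [0.217, 0.559, 0.405] pointing down, gripper open.
Joint ranges: [-2.96, 2.96], [-0.89, 2.26], [0.02, 2.5], [-1.34, 4.48], [0, 2.73], [-2.66, 2.66]. Speed limits (rad/s): [2.39, 2.39, 2.79, 3.14, 3.14, 3.14].

### API

Orientations are given as a 3x3 rotation matrix whose columns are the frame's x, y, z axes.
In Python, from rig import env, grab_frame gives the robot as it stands.
- The arm moves only by the tool jog_arm, never from a script. Its argument "deltas" is a list that holds one entry, the list of rows, each a list of 6 numbers: the shift along the tool's x, y, z in cm, then the turn, a rotation vector about the tool's x, y, z in degrees. In form: [[[x, y, z, ax, ay, az], ...]]. A call has 1 to 10 rows; each row shifts and turns the commanded pose from where the row before left it, along the tool's axes as they then stand; what a row does not reach is not made up. A row lasts 1/12 s, in which the tool goes at most 41.7 mm and 7.16 degrees, less where a joint would pass 70% of its speed; a pose out of reach is approached as far as the arm can. A call with a gripper value outside its range is refused whole. "claw" is the closure, from 0 (fully open) to 1 (shut), set as the call begins (left out, the last holds). The fingers move at their own pace and stop on an object; "grip_force" is the grip in N (left out, the last holds). Time passes only in rows, so rows that do not move let the fingers close. It gives the time, the measured TCP pose, the force, the opening and the grip force at its end, in the units of the state.
- env.observe(): the state, without advancing time (a new reading comes with each control period).
- grab_frame(name): name is "side" or "top" or "wrist"; returns a dict with "image" (400x640x3 uint8, red, green, blue), "fov_y" (degrees; the focal length in pixels is half the picture's height over the tangent of half this angle, whatever the lens; pixels are square), "cx", "cy" (the principal point, pixels), "rvec" (rotation vector, rad) and "tvec" (3), from world to camera coordinates, as OpenCV has them; the wrist camera has in their place "T_tool_cam" (4x4, takes a point from camera to tool coordinates, whose origin is the TCP and whose axes are the flange's). Camera axes: x right, y down, z forward; pixel columns grow to the right and rows downward; lengths in m; the calibration is good to about 2 mm. A picture is of the moment at which its call begins: read the wrist's pose just before it. There is no depth.
- env.finish_job(): hands the job in; it is judged then, once.
The state is a dict: "t": time; "qpos": joint angles; "joint_vel": joint speeds; "joint_torque": joint torques, N m; "eef_pos": TCP position; "eef_rot": TCP orientation; "wrist_force": force on the tool from outside, world axes, zero at the start; "torque": the same for the moment, N m; "gripper_width": opening from 0.0 (shut) to 1.0 (fully open); "finger_force": force on a finger pad.
Only numpy, scipy, OpenCV 4.12 (cv2) and the standard library are available. Lean on these libraries where they do the work, as an engineer would, in place of code of your own. Each camera call takes 0.05 s, during which the arm holds its last target. There are 200 camera calls.

### The job

The lid is lying on the glass food box but its rim is not clipped down. With the fingertips, press down the sprung-up rim section on each of the lid's four sides until every one has clicked shut and stays flush with the lid. Do not lift or tip the box or push it away from its place, and leave everything around it where it stands.

Things in the scene. Friction and masses are not known exactly. Their poses are not given: they have to be found in the camera images.
- food_box: Glass food box with a plain white plastic lid, 130 (its x) x 180 (its y) x 62 mm high, 0.9 kg, standing loose. Origin: centre of the underside, z up; at yaw 0 its long side runs along world y. The lid's middle panel (68 x 118 mm) and corners are fixed, top at z = 62 mm; each of its four sides has one springy rim section, hinged 30 mm inside the lid's edge. Pressing outside the outline may tip it.
- rim_front (a joint): Rim section on the near long side (box -x), 110 mm long, 30 mm wide from hinge to outer edge, 5 mm thick. 0 = sprung open, outer edge 10 mm proud; 0.35 = clicked shut, flush. Over-centre snap: pressed 22 mm out from the hinge it resists with 9 N at first, then less and less; let go before about 0.24 it springs open again, past that it pulls itself shut and stays.
- rim_front_press (a point): Point on top of rim_front to press: mid-length, 22 mm out from the hinge, 8 mm inside the outer edge, marked by three small ribs. It moves with the section: about 7 mm above the lid's flat top while open; shut, it lies in the box frame at x, y = (-57, 0) mm, z = 62 mm.
- rim_back (a joint): Rim section on the far long side (box +x), 110 mm long, 30 mm wide from hinge to outer edge, 5 mm thick. 0 = sprung open, outer edge 10 mm proud; 0.35 = clicked shut, flush. Over-centre snap: pressed 22 mm out from the hinge it resists with 9 N at first, then less and less; let go before about 0.24 it springs open again, past that it pulls itself shut and stays.
- rim_back_press (a point): Point on top of rim_back to press: mid-length, 22 mm out from the hinge, 8 mm inside the outer edge, marked by three small ribs. It moves with the section: about 7 mm above the lid's flat top while open; shut, it lies in the box frame at x, y = (57, 0) mm, z = 62 mm.
- rim_left (a joint): Rim section on the short side at box +y, 62 mm long, 30 mm wide from hinge to outer edge, 5 mm thick. 0 = sprung open, outer edge 10 mm proud; 0.35 = clicked shut, flush. Over-centre snap: pressed 22 mm out from the hinge it resists with 9 N at first, then less and less; let go before about 0.24 it springs open again, past that it pulls itself shut and stays.
- rim_left_press (a point): Point on top of rim_left to press: mid-length, 22 mm out from the hinge, 8 mm inside the outer edge, marked by three small ribs. It moves with the section: about 7 mm above the lid's flat top while open; shut, it lies in the box frame at x, y = (0, 82) mm, z = 62 mm.
- rim_right (a joint): Rim section on the short side at box -y, 62 mm long, 30 mm wide from hinge to outer edge, 5 mm thick. 0 = sprung open, outer edge 10 mm proud; 0.35 = clicked shut, flush. Over-centre snap: pressed 22 mm out from the hinge it resists with 9 N at first, then less and less; let go before about 0.24 it springs open again, past that it pulls itself shut and stays.
- rim_right_press (a point): Point on top of rim_right to press: mid-length, 22 mm out from the hinge, 8 mm inside the outer edge, marked by three small ribs. It moves with the section: about 7 mm above the lid's flat top while open; shut, it lies in the box frame at x, y = (0, -82) mm, z = 62 mm.
- tumbler: Bystander: clear glass tumbler, 72 mm across, 82 mm high, beside the box on its +y side. Origin: its underside, about the middle.
- tin: Bystander: food tin, 57 mm across, 72 mm high, beside the box on its -y side. Origin: its underside, about the middle.
- garlic: Bystander: garlic bulb, 56 mm, behind the box. Origin: its underside, about the middle.
- lemon: Bystander: lemon, 71 x 53 x 54 mm, to the right. Origin: its underside, about the middle.
- mug: Bystander: small cream mug, 63 x 88 x 54 mm, to the left. Origin: its underside, about the middle.
- teaspoon: Bystander: steel teaspoon, 133 mm long, 9 mm high, near the front edge at the left. Origin: its underside, about the middle.
- notepad: Bystander: note pad, 110 x 75 x 9 mm, near the front edge at the right. Origin: its underside, about the middle.
Things that resemble listed ones, but are neither listed nor needed, are in the scene too. There is more than one size of the food_box; the job needs the larger.

How it is judged:
At the end, for the whole second after the job is handed in: All four rim sections are shut (joint above 0.32 of 0.35 rad), the box stands flat on the worktop (within 0.03 rad and 5 mm), at rest, within 50 mm of where it stood (value of joint each of rim_front, rim_back, rim_left, rim_right above 0.32 rad and angle between food_box's own z axis and vertical below 0.03 rad and height (world z) of food_box below 0.005 m and linear speed of food_box below 0.01 m/s and distance of food_box from where it was at the start of the episode below 0.05 m); the robot touches nothing.
It fails at once if the box is lifted or tipped (height (world z) of food_box above 0.01 m or angle between food_box's own z axis and vertical above 0.12 rad).
It fails at once if the box is pushed more than 60 mm out of place (distance of food_box from where it was at the start of the episode above 0.06 m).
It fails at once if a bystander is moved more than 30 mm or picked up (distance of any of tumbler, tin, garlic, lemon, mug, teaspoon, notepad from where it was at the start of the episode above 0.03 m).
It also fails if it takes over 51 s, if anything falls off the work surface, if the arm or the gripper's body presses on something with over 40 N, if the wrist force passes 120 N, or if a joint passes its speed limit or range.

## Working session

There is one attempt and no reset: what is moved stays moved. The work goes in short steps, Python scripts to look and compute and a tool call to move; the robot and the scene stay as the last step left them, time stands still between calls to the robot, and variables do not carry over. Pictures are saved under pics/ and viewed, at most 10 in all, crops included, and the job is handed in when it is done.

Besides the shell and the picture viewer there is one more tool, called by a JSON object that holds its "api" and its "payload", one argument or row to a line. jog_arm: Moves the arm, as the interface text tells. Its arguments: {"type":"object","properties":{"deltas":{"type":"array"},"claw":{"type":"number"},"grip_force":{"type":"number"}},"required":["deltas"]}

```bash
mkdir -p pics
cat > h.py <<'E'
import numpy as np, cv2
from rig import env, grab_frame
def cam(n):
    s=env.observe(); f=grab_frame(n); im=f["image"]
    F=200/np.tan(np.radians(f["fov_y"])/2); K=np.array([[F,0,f["cx"]],[0,F,f["cy"]],[0,0,1]])
    if "rvec" in f:
        R=cv2.Rodrigues(np.array(f["rvec"],float))[0]; t=np.array(f["tvec"],float).ravel()
    else:
        T=np.eye(4);T[:3,:3]=s["eef_rot"];T[:3,3]=s["eef_pos"]; M=np.linalg.inv(T@np.array(f["T_tool_cam"])); R=M[:3,:3];t=M[:3,3]
    return im,K,R,t
def plane(c,uv,z):
    _,K,R,t=c; o=-R.T@t; d=(R.T@np.linalg.inv(K)@np.c_[np.atleast_2d(uv),np.ones(len(np.atleast_2d(uv)))].T).T
    return o+d*((z-o[2])/d[:,2])[:,None]
def proj(c,P):
    _,K,R,t=c; p=(K@(R@np.atleast_2d(P).T+t[:,None])).T; return p[:,:2]/p[:,2:]
def tri(c1,u1,c2,u2):
    P=[c[1]@np.c_[c[2],c[3]] for c in(c1,c2)]
    X=cv2.triangulatePoints(P[0],P[1],np.array(u1,float).reshape(2,1),np.array(u2,float).reshape(2,1)).ravel(); return X[:3]/X[3]
def save(n,im): cv2.imwrite(f"pics/{n}.png",im[:,:,::-1])
E
python3 - <<'E'
from h import *
import pickle
d={}
for n in("top","side"):
    d[n]=cam(n); save(n+"0",d[n][0]); print(n,-d[n][2].T@d[n][3])
pickle.dump(d,open("d0.pkl","wb"))
E
```

```text
top [ 0.28543518 -0.09817786  1.57719738]
side [0.19303883 1.42424511 0.82943601]
```

View pics/top0.png

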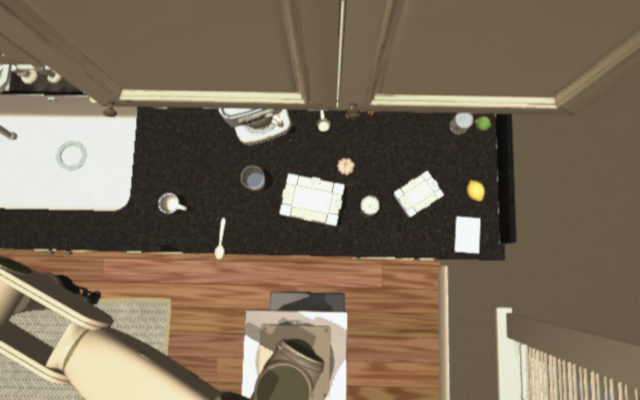

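View pics/side0.png

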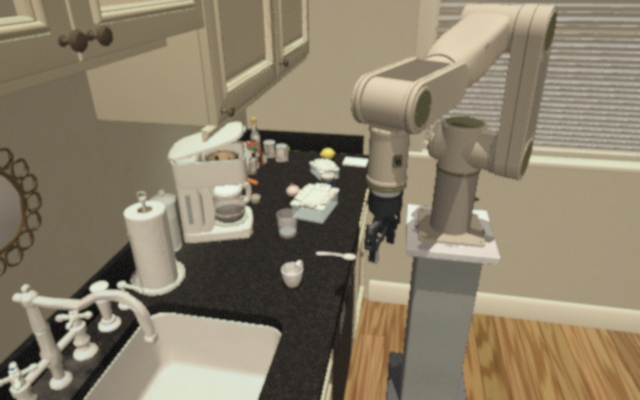

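The top view shows the larger box around (312,199), the smaller look-alike at (418,193), the tumbler at (253,178), the tin at (370,205) and the garlic at (346,166). The side view shows the same box at (315,200) with its rims sprung up.

Run:
```python
from h import *
import pickle
d=pickle.load(open("d0.pkl","rb")); c=d["top"]; im=c[0]
m=(im.min(2)>110).astype(np.uint8); m[:, :270]=0;m[:,355:]=0;m[:165]=0;m[235:]=0
cs=max(cv2.findContours(m,0,1)[0],key=cv2.contourArea); r=cv2.minAreaRect(cs); print(r)
b=cv2.boxPoints(r); P=plane(c,b,.062); print(P.round(4), P.mean(0)); print([np.linalg.norm(P[i]-P[i-1]).round(3) for i in range(4)])
e=P[1]-P[0]; print(np.degrees(np.arctan2(e[1],e[0])))
for n,u,z in(("tumbler",(253,178),.08),("tin",(370,205),.07),("garlic",(346,166),.03)): print(n,plane(c,u,z))
s=env.observe(); print(s["eef_pos"],s["eef_rot"].round(3) if hasattr(s["eef_rot"],'round') else s["eef_rot"])
print(grab_frame("wrist")["T_tool_cam"], grab_frame("wrist")["fov_y"],s["t"])
```

```text
((311.58831787109375, 198.56939697265625), (60.60977554321289, 44.03188705444336), 11.592175483703613)
[[ 0.4476  0.0644  0.062 ]
 [ 0.5845  0.0417  0.062 ]
 [ 0.5497 -0.1456  0.062 ]
 [ 0.414  -0.1206  0.062 ]] [ 0.4989431  -0.04001481  0.062     ]
[np.float64(0.188), np.float64(0.139), np.float64(0.191), np.float64(0.138)]
-9.393575779511822
tumbler [[0.55630837 0.14283926 0.08      ]]
tin [[ 0.48130345 -0.22155034  0.07      ]]
garlic [[ 0.61106423 -0.14663096  0.03      ]]
[0.21729769 0.55905317 0.40375143] [[-0.932  0.362 -0.001]
 [ 0.362  0.932 -0.001]
 [ 0.    -0.002 -1.   ]]
[[-1.16203941e-03 -9.44390654e-01 -3.28823574e-01  8.62013086e-02]
 [ 9.99998721e-01 -1.45872111e-03  6.55563273e-04 -1.81930554e-03]
 [-1.09876972e-03 -3.28822392e-01  9.44391141e-01  3.06797591e-02]
 [ 0.00000000e+00  0.00000000e+00  0.00000000e+00  1.00000000e+00]] 62.692817825112 0.1
```

{"api": "jog_arm", "payload": {
  "deltas": [
    [[-2.9,-2.4,0,0,0,0],[-2.9,-2.4,0,0,0,0],[-2.9,-2.4,0,0,0,0],[-2.9,-2.4,0,0,0,0],[-2.9,-2.4,0,0,0,0],[-2.9,-2.4,0,0,0,0],[-2.9,-2.4,0,0,0,0],[-2.9,-2.4,0,0,0,0],[-2.9,-2.4,0,0,0,0],[-2.9,-2.4,0,0,0,0]]
  ],
  "claw": 1
}}

```text
t: 1.03
eef_pos: [0.4011, 0.2287, 0.4047]
eef_rot: [[-0.932, 0.362, 0.0], [0.362, 0.932, 0.0], [-0.0, 0.0, -1.0]]
wrist_force: [1.4, 0.8, -0.4]
gripper_width: -0.002
finger_force: 0.0
```

{"api": "jog_arm", "payload": {
  "deltas": [
    [[-2.9,-2.4,0,0,0,0],[-2.9,-2.4,0,0,0,0],[-2.9,-2.4,0,0,0,0],[-2.9,-2.4,0,0,0,0],[-2.9,-2.4,0,0,0,0],[-2.9,-2.4,0,0,0,0],[-2.9,-2.4,0,0,0,0],[-2.9,-2.4,0,0,0,-5.5],[0,0,0,0,0,-5.5],[0,0,0,0,0,0]]
  ]
}}

```text
t: 1.87
eef_pos: [0.5478, -0.0345, 0.404]
eef_rot: [[-0.984, 0.177, -0.001], [0.177, 0.984, 0.0], [0.001, -0.0, -1.0]]
wrist_force: [-0.5, -0.8, -0.1]
gripper_width: 0.003
finger_force: 0.0
```

Run:
```python
from h import *
import pickle
c=cam("wrist"); save("w1",c[0]); pickle.dump(c,open("w1.pkl","wb"))
s=env.observe(); print(s["t"],s["eef_pos"],np.array(s["eef_rot"]).round(3),s["gripper_width"])
```

```text
1.9167 [ 0.54743533 -0.03325928  0.40413507] [[-0.983  0.181 -0.001]
 [ 0.181  0.983  0.001]
 [ 0.001  0.    -1.   ]] -0.0024325767912682142
```

View pics/w1.png

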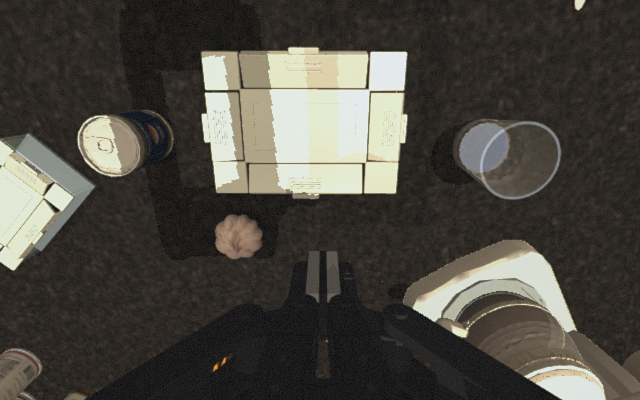

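The wrist view shows the lid square to the tool: fixed lid corners at (202,52), (407,51), (397,194), (216,193). The rib marks are at about (303,66), (307,185), (222,127) and (388,127), and the closed fingertips at about (323,252).

```bash
cat > m.py <<'E'
from h import *
import pickle
c=pickle.load(open("w1.pkl","rb")); t=pickle.load(open("d0.pkl","rb"))["top"]
uv=np.array([(202,52),(407,51),(397,194),(216,193)],float)
P=plane(c,uv,.062); C=P.mean(0)
ex=P[[2,3]].mean(0)-P[[0,1]].mean(0); ey=P[[1,2]].mean(0)-P[[0,3]].mean(0)
if __name__=="__main__":
    print(P.round(4),C,np.linalg.norm(ex),np.linalg.norm(ey),np.degrees([np.arctan2(ex[1],ex[0]),np.arctan2(-ey[0],ey[1])]))
    mt=(311.6,198.6); print("centre tri",tri(c,proj(c,C)[0],t,mt))
    for n,u in dict(front=(303,66),back=(307,185),right=(222,127),left=(388,127)).items(): print(n,plane(c,u,.069))
    a=np.radians(-10)
    M=np.array([[np.cos(a),-np.sin(a)],[np.sin(a),np.cos(a)]])
    for n,p in dict(front=(-.057,0),back=(.057,0),right=(0,-.082),left=(0,.082)).items(): print(n,C[:2]+M@p)
E
python3 m.py
```

```text
[[ 0.4167 -0.1186  0.062 ]
 [ 0.4476  0.0567  0.062 ]
 [ 0.5763  0.0345  0.062 ]
 [ 0.5431 -0.143   0.062 ]] [ 0.49595499 -0.04262198  0.062     ] 0.12967283217221157 0.1792560203443055 [-10.3587981  -10.29245166]
centre tri [ 0.49413144 -0.04109568  0.08851907]
front [[ 0.4438234  -0.03422204  0.069     ]]
back [[ 0.54913915 -0.05144837  0.069     ]]
right [[ 0.48126629 -0.11702019  0.069     ]]
left [[0.50819384 0.03186754 0.069     ]]
front [ 0.43982095 -0.03272404]
back [ 0.55208903 -0.05251993]
right [ 0.48171584 -0.12337622]
left [0.51019414 0.03813225]
```

{"api": "jog_arm", "payload": {
  "deltas": [
    [[-0.35,-0.9,2.5,0,0,0],[-0.35,-0.9,2.5,0,0,0],[0,0,2.5,0,0,0],[0,0,2.5,0,0,0],[0,0,2,0,0,0],[0,0,1,0,0,0],[0,0,0.5,0,0,0],[0,0,0,0,0,0],[0,0,0,0,0,0]]
  ]
}}

```text
t: 2.67
eef_pos: [0.5515, -0.0511, 0.2709]
eef_rot: [[-0.984, 0.178, 0.001], [0.178, 0.984, -0.0], [-0.001, 0.0, -1.0]]
wrist_force: [0.9, -0.4, 0.9]
gripper_width: 0.005
finger_force: 0.0
```

```bash
cat > st.py <<'E'
from m import *
s=env.observe(); p=np.array(s["eef_pos"]); d=p-C; x=ex/np.linalg.norm(ex); y=ey/np.linalg.norm(ey)
print(s["t"],p.round(4),"box mm",(d@x*1000).round(1),(d@y*1000).round(1),"tip z",round(p[2]-.173,4),s["wrist_force"])
E
python3 st.py
```

```text
2.6667 [ 0.5515 -0.0511  0.2709] box mm 56.1 1.6 tip z 0.0979 [ 0.93195788 -0.35807881  0.85308143]
```

{"api": "jog_arm", "payload": {
  "deltas": [
    [[0,0,0.8,0,0,0],[0,0,0.8,0,0,0],[0,0,0.5,0,0,0],[0,0,0.3,0,0,0],[0,0,0.2,0,0,0],[0,0,0,0,0,0]]
  ]
}}

```text
t: 3.17
eef_pos: [0.5513, -0.0516, 0.2439]
eef_rot: [[-0.984, 0.178, 0.001], [0.178, 0.984, -0.0], [-0.001, 0.0, -1.0]]
wrist_force: [-1.6, 0.4, 5.0]
gripper_width: 0.001
finger_force: 2.4
```

{"api": "jog_arm", "payload": {
  "deltas": [
    [[0,0,0.2,0,0,0],[0,0,0.2,0,0,0],[0,0,0,0,0,0]]
  ]
}}

```text
t: 3.42
eef_pos: [0.5519, -0.0517, 0.2405]
eef_rot: [[-0.984, 0.178, 0.003], [0.178, 0.984, -0.0], [-0.003, 0.0, -1.0]]
wrist_force: [2.3, -0.5, 3.1]
gripper_width: -0.001
finger_force: 1.5
```

{"api": "jog_arm", "payload": {
  "deltas": [
    [[0,0,0.2,0,0,0],[0,0,0.2,0,0,0],[0,0,0,0,0,0]]
  ]
}}

```text
t: 3.67
eef_pos: [0.551, -0.0516, 0.2354]
eef_rot: [[-0.984, 0.178, -0.0], [0.178, 0.984, -0.0], [0.0, -0.0, -1.0]]
wrist_force: [1.4, -0.3, 1.3]
gripper_width: 0.002
finger_force: 0.6
```

{"api": "jog_arm", "payload": {
  "deltas": [
    [[0,0,0.2,0,0,0],[0,0,0,0,0,0]]
  ]
}}

```text
t: 3.83
eef_pos: [0.5512, -0.0516, 0.2352]
eef_rot: [[-0.984, 0.178, -0.0], [0.178, 0.984, -0.0], [0.0, -0.0, -1.0]]
wrist_force: [-4.9, 0.7, 15.1]
gripper_width: -0.003
finger_force: 7.9
```

{"api": "jog_arm", "payload": {
  "deltas": [
    [[0,0,-1,0,0,0],[0,0,-2.5,0,0,0],[2.8,0,0,0,0,0],[2.8,0,0,0,0,0],[2.8,0,0,0,0,0],[2.8,0,0,0,0,0],[0,-0.1,0,0,0,0],[0,0,0,0,0,0]]
  ]
}}

```text
t: 4.5
eef_pos: [0.439, -0.0323, 0.2678]
eef_rot: [[-0.984, 0.178, -0.002], [0.178, 0.984, 0.0], [0.002, -0.0, -1.0]]
wrist_force: [0.7, -0.0, 0.0]
gripper_width: 0.0
finger_force: 0.0
```

```bash
python3 st.py; python3 -c "
from h import *
c=cam('wrist'); save('w2',c[0])"
```

```text
4.5 [ 0.439  -0.0323  0.2678] box mm -57.9 0.0 tip z 0.0948 [ 0.68639179 -0.03560369  0.02533073]
```

View pics/w2.png

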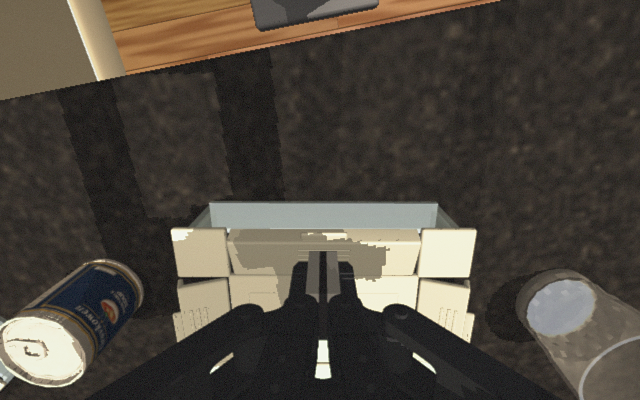

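The view shows the closed fingertips over the front rim's ribs at (323,252), with the front rim still raised. I'll press it now.

{"api": "jog_arm", "payload": {
  "deltas": [
    [[-0.2,0,0.8,0,0,0],[0,0,0.8,0,0,0],[0,0,0.5,0,0,0],[0,0,0.2,0,0,0],[0,0,0.2,0,0,0],[0,0,0.2,0,0,0],[0,0,0.2,0,0,0],[0,0,0,0,0,0]]
  ]
}}

```text
t: 5.22
eef_pos: [0.4425, -0.0329, 0.2389]
eef_rot: [[-0.984, 0.178, -0.002], [0.178, 0.984, 0.0], [0.002, 0.0, -1.0]]
wrist_force: [0.0, 0.2, 0.1]
gripper_width: -0.001
finger_force: 0.0
```

{"api": "jog_arm", "payload": {
  "deltas": [
    [[0,0,0.2,0,0,0],[0,0,0.1,0,0,0],[0,0,0.1,0,0,0],[0,0,0,0,0,0]]
  ]
}}

```text
t: 5.55
eef_pos: [0.4427, -0.0329, 0.2355]
eef_rot: [[-0.984, 0.178, -0.0], [0.178, 0.984, 0.0], [0.0, -0.0, -1.0]]
wrist_force: [-0.3, -0.9, -0.1]
gripper_width: -0.005
finger_force: 0.0
```

{"api": "jog_arm", "payload": {
  "deltas": [
    [[0,0,0.2,0,0,0],[0,0,0,0,0,0]]
  ]
}}

```text
t: 5.72
eef_pos: [0.4429, -0.0329, 0.2352]
eef_rot: [[-0.984, 0.178, -0.0], [0.178, 0.984, -0.0], [0.0, -0.0, -1.0]]
wrist_force: [-8.6, 2.3, 15.7]
gripper_width: 0.001
finger_force: 7.9
```

{"api": "jog_arm", "payload": {
  "deltas": [
    [[0,0,-1,0,0,0],[0,0,-2.5,0,0,0],[-2.8,2.7,0,0,0,0],[-2.7,2.7,0,0,0,0],[0,2.7,0,0,0,0],[0,0,0,0,0,0]]
  ]
}}

```text
t: 6.22
eef_pos: [0.5127, 0.0402, 0.2692]
eef_rot: [[-0.984, 0.176, 0.001], [0.176, 0.984, 0.002], [-0.001, 0.002, -1.0]]
wrist_force: [-0.0, 0.7, -0.7]
gripper_width: 0.001
finger_force: 0.0
```

```bash
python3 st.py
```

```text
6.2167 [0.5127 0.0402 0.2692] box mm 1.6 84.5 tip z 0.0962 [-0.04338772  0.742878   -0.70941396]
```

{"api": "jog_arm", "payload": {
  "deltas": [
    [[0.1,-0.3,0.8,0,0,0],[0,0,0.8,0,0,0],[0,0,0.5,0,0,0],[0,0,0.2,0,0,0],[0,0,0.2,0,0,0],[0,0,0.2,0,0,0],[0,0,0.2,0,0,0],[0,0,0,0,0,0]]
  ]
}}

```text
t: 6.88
eef_pos: [0.5096, 0.0339, 0.24]
eef_rot: [[-0.984, 0.179, 0.0], [0.179, 0.984, 0.001], [-0.0, 0.001, -1.0]]
wrist_force: [-0.4, 0.7, 3.1]
gripper_width: 0.001
finger_force: 1.5
```

{"api": "jog_arm", "payload": {
  "deltas": [
    [[0,0,0.2,0,0,0],[0,0,0.2,0,0,0],[0,0,0.1,0,0,0],[0,0,0,0,0,0]]
  ]
}}

```text
t: 7.22
eef_pos: [0.5099, 0.0339, 0.2353]
eef_rot: [[-0.984, 0.178, 0.001], [0.178, 0.984, -0.0], [-0.001, -0.0, -1.0]]
wrist_force: [-2.1, -0.5, 7.7]
gripper_width: 0.002
finger_force: 3.8
```

{"api": "jog_arm", "payload": {
  "deltas": [
    [[0,0,0.1,0,0,0],[0,0,0,0,0,0]]
  ]
}}

```text
t: 7.38
eef_pos: [0.5099, 0.0339, 0.2352]
eef_rot: [[-0.984, 0.178, 0.001], [0.178, 0.984, -0.0], [-0.001, -0.0, -1.0]]
wrist_force: [-7.3, 0.5, 15.6]
gripper_width: -0.004
finger_force: 8.1
```

{"api": "jog_arm", "payload": {
  "deltas": [
    [[0,0,-1,0,0,0],[0,0,-2.5,0,0,0],[0,-3.2,0,0,0,0],[0,-3.2,0,0,0,0],[0,-3.2,0,0,0,0],[0,-3.2,0,0,0,0],[0,-3,0,0,0,0],[0,0,0,0,0,0],[0,0,0,0,0,0]]
  ]
}}

```text
t: 8.13
eef_pos: [0.4811, -0.1228, 0.2686]
eef_rot: [[-0.983, 0.181, -0.0], [0.181, 0.983, -0.0], [0.0, -0.0, -1.0]]
wrist_force: [-0.1, -0.2, 0.1]
gripper_width: 0.003
finger_force: 0.0
```

```bash
python3 st.py
```

```text
8.1333 [ 0.4811 -0.1228  0.2686] box mm -0.2 -81.5 tip z 0.0956 [-0.1032335  -0.23029912  0.13825357]
```

{"api": "jog_arm", "payload": {
  "deltas": [
    [[0,0.1,0.8,0,0,0],[0,0,0.8,0,0,0],[0,0,0.5,0,0,0],[0,0,0.2,0,0,0],[0,0,0.2,0,0,0],[0,0,0.2,0,0,0],[0,0,0.2,0,0,0],[0,0,0,0,0,0]]
  ]
}}

```text
t: 8.8
eef_pos: [0.4819, -0.1199, 0.2396]
eef_rot: [[-0.984, 0.177, -0.0], [0.177, 0.984, -0.001], [-0.0, -0.001, -1.0]]
wrist_force: [-0.3, -1.8, 2.0]
gripper_width: 0.002
finger_force: 0.9
```

{"api": "jog_arm", "payload": {
  "deltas": [
    [[0,0,0.2,0,0,0],[0,0,0.2,0,0,0],[0,0,0.1,0,0,0],[0,0,0,0,0,0]]
  ]
}}

```text
t: 9.13
eef_pos: [0.482, -0.12, 0.2352]
eef_rot: [[-0.984, 0.177, 0.0], [0.177, 0.984, 0.0], [-0.0, 0.0, -1.0]]
wrist_force: [-3.5, 0.6, 9.5]
gripper_width: -0.001
finger_force: 4.6
```

Next I'll raise the arm to the earlier viewing position: up about 16 cm, forward about 5 cm, y +10 cm.

{"api": "jog_arm", "payload": {
  "deltas": [
    [[0,0,-1,0,0,0],[0,0,-3,0,0,0],[0,0,-3,0,0,0],[-1,2,-3,0,0,0],[-1,2,-3,0,0,0],[-1,2,-2,0,0,0],[-1,2,-1.5,0,0,0],[-1,2,0,0,0,0],[0,0,0,0,0,0],[0,0,0,0,0,0]]
  ]
}}

```text
t: 9.97
eef_pos: [0.5489, -0.0297, 0.3995]
eef_rot: [[-0.984, 0.176, -0.001], [0.176, 0.984, 0.0], [0.001, 0.0, -1.0]]
wrist_force: [-0.2, 0.8, 0.0]
gripper_width: 0.003
finger_force: 0.0
```

```bash
python3 st.py; python3 -c "
from h import *
c=cam('wrist'); save('w3',c[0])
print(plane(c,[(202,52),(407,51),(397,194),(216,193)],.062).mean(0))
c=cam('side'); save('s3',cv2.resize(c[0][140:260,240:400],None,fx=4,fy=4))"
```

```text
9.9667 [ 0.5489 -0.0297  0.3995] box mm 49.8 22.1 tip z 0.2265 [-0.15159276  0.84288754  0.00139909]
[ 0.49678254 -0.03753257  0.062     ]
```

View pics/w3.png

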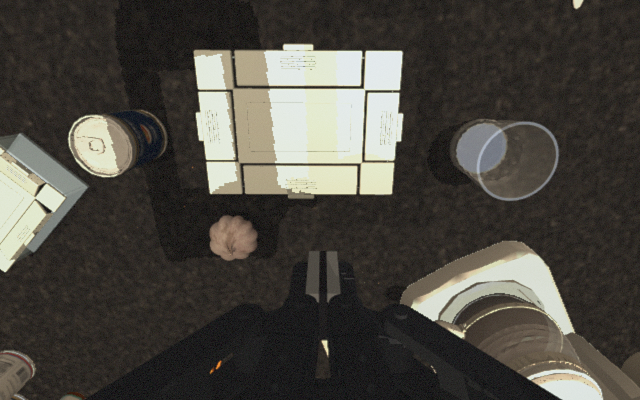

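View pics/s3.png

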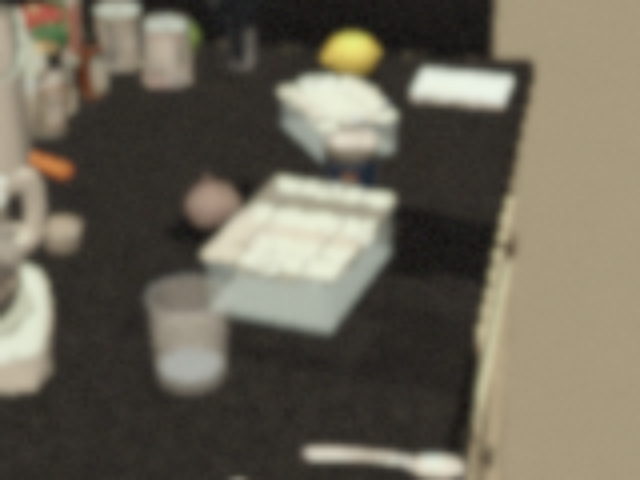

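Both views show all four rim sections level with the lid corners: front edge at row 50, back at row 194, sides at columns 197 and 402. The box is flat, and the items around it haven't moved.

```bash
python3 -c "
from rig import env
print(env.finish_job())"
```

```text
the job is handed in; nothing more can be done
None
```

I pressed all four rim sections shut and the last camera views show them flush, with the box flat and in place and nothing around it visibly moved; I handed the job in at about 10 s, but no verdict came back.

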